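Find the socket that fits the busbar nut

TASK

First blow the middle nut of the busbar (the one the clamped air gun points at) clean: squeeze the gun's trigger fully and let it spring back, with the sockets still away from the nut. Then try the sockets from the tray on that middle nut to find the one that fits it snugly (one that is too small will not go on, one that is too big slips on loosely and is wrong), push it fully home, upright, down onto the copper, and finish still gripping it there; the sockets that are not used must stand upright in the tray at the end, and the solder spool, flux jar and screwdriver are left alone.

Things in the scene. Friction and masses are not known exactly. Their poses are not given: they have to be found in the camera images.
- busbar_mid (a point): centre of the busbar's copper top, 36 mm above the bench, under the middle nut. The busbar is a fixed black block 240 (x) x 110 (y) x 28 mm with a copper bar 44 mm wide along its x axis on top; its three nuts stand in a row along x, 78 mm apart. Axes: the busbar's.
- nut_a: one of three steel hex nuts fixed on the busbar, 14 mm tall, chamfered top, with a brass stud in it ending 18 mm above the copper. They are 13, 17 and 22 mm across flats; which is which is not told. Origin: centre of its underside, on the copper; z up; two of its six flats face along its x axis. It cannot turn.
- nut_b: one of three steel hex nuts fixed on the busbar, 14 mm tall, chamfered top, with a brass stud in it ending 18 mm above the copper. They are 13, 17 and 22 mm across flats; which is which is not told. Origin: centre of its underside, on the copper; z up; two of its six flats face along its x axis. It cannot turn.
- nut_c: one of three steel hex nuts fixed on the busbar, 14 mm tall, chamfered top, with a brass stud in it ending 18 mm above the copper. They are 13, 17 and 22 mm across flats; which is which is not told. Origin: centre of its underside, on the copper; z up; two of its six flats face along its x axis. It cannot turn.
- airgun_grip (a point): middle of the upright black grip of an air gun clamped upside down in a fixed stand, 155 mm above the bench. Grip 22 (x) x 20 mm (y), top 180 mm up. Nozzle and trigger on its -y side; y is backwards from the nozzle. Squeeze from above, fingers closing along y, one behind the grip, one outside the trigger: 39 mm over both when released, about 29 mm when squeezed fully.
- trigger_pad (a point): outer face of the trigger, 155 mm above the bench, 29 mm from the grip's middle along the gun's -y when released. The trigger is a steel bar 16 mm wide, 7 mm thick, up to 164 mm above the bench, hinged at its lower end 94 mm above the bench, and swings towards the grip (+y).
- trigger (a joint): trigger angle in rad: 0 released, 0.17 squeezed fully (stop). A spring drives it back to 0; full squeeze takes about 6 N at the pad.
- nozzle_tip (a point): tip of the air gun's nozzle, 66 mm above the bench, about 50 mm from the middle nut's axis and pointing at it.
- tray: fixed black plastic tray, 100 (x) x 250 (y) x 18 mm, walls and floor 4 mm, in three compartments side by side along y, their centres 82 mm apart (the middle one at the tray's origin). Origin: centre of its underside, on the bench.
- socket_s: smallest of three steel sockets standing mouth down in the tray: round body 24 mm in diameter, 40 mm tall, on top a square adapter 16 x 16 mm (40 to 70 mm up, faces along the socket's x and y): grip it there. Hexagonal opening for a 13 mm nut: 14.6 mm across flats, two flats facing along x, 22 mm deep. About 120 g. Origin: centre of the mouth; z up.
- socket_m: middle-sized of three steel sockets standing mouth down in the tray: round body 28 mm in diameter, 40 mm tall, on top a square adapter 16 x 16 mm (40 to 70 mm up, faces along the socket's x and y): grip it there. Hexagonal opening for a 17 mm nut: 18.6 mm across flats, two flats facing along x, 22 mm deep. About 160 g. Origin: centre of the mouth; z up.
- socket_l: largest of three steel sockets standing mouth down in the tray: round body 34 mm in diameter, 40 mm tall, on top a square adapter 16 x 16 mm (40 to 70 mm up, faces along the socket's x and y): grip it there. Hexagonal opening for a 22 mm nut: 23.6 mm across flats, two flats facing along x, 22 mm deep. About 230 g. Origin: centre of the mouth; z up.
- solder_spool: loose red solder spool, 60 mm in diameter, 40 mm tall, upright, beyond the tray; origin at the centre of its underside. A bystander.
- flux_jar: loose amber glass jar, 52 mm in diameter, 60 mm tall; origin at the centre of its underside. A bystander.
- screwdriver: loose screwdriver with green handle lying on the bench to the left of the air gun, lying along its x axis; origin below its middle. A bystander.
There are look-alikes about, which are no part of the job. Leave any purple look-alike of the part that bears airgun_grip alone.

How it is judged:
By the outcome, as a careful person would: the job done as asked, in the order asked, and still so for the second after the job is handed in, while the arm keeps its last pose, push and grip.
It also fails if it takes over 72 s, if anything falls off the work surface, if the arm or the gripper's body presses on something with over 40 N, if the wrist force passes 120 N, or if a joint passes its speed limit or range.

ROBOT

A 7-joint arm with a two-finger parallel gripper is mounted at the origin on the work surface. World frame = base frame: x ahead of the robot, y to its left, z up, the work surface at z = 0. Lengths are in m, angles in rad, forces in N, time in s.
With the tool pointing down it reaches from about 0.4 to 0.85 m from the base axis. Payload 10.4 kg.
Tool frame: the origin (TCP) lies on the centre line of the jaws, within the pads' length; the fingertips stand 11 mm ahead of it and the grasp point (between the pads) lies 8 mm behind it (tip_reach is the distance from the TCP to the fingertips, in m); z points along the fingers, y is the line along which they close (so a half turn about z gives the same grasp; the last joint's range is limited). The gripper opens to 85 mm and grips with 20 to 120 N. Pads are 22 mm wide; open, the fingers measure 114 mm over their backs; the gripper's body (76 mm by 85 mm) begins 54 mm behind the grasp point. The pads swing forward as they close: fully open they stand 13 mm farther back than shut.
Start: joints at [1.158, 0.332, -0.065, 1.46, 0.022, 1.35, -0.088], TCP at [0.238, -0.578, 0.242] pointing down, gripper open.
Joint ranges: [-2.6, 2.6], [-0.5, 2.12], [-1.47, 1.34], [0.16, 2.42], [-1.27, 4.41], [0.06, 2.06], [-2.6, 2.6]. Speed limits (rad/s): [2.22, 2.22, 2.79, 2.79, 3.14, 3.14, 3.14].

INTERFACE

Orientations are given as a unit quaternion [x, y, z, w].
In Python, from workcell import get_obs, camera, hand_in, tip_reach gives the robot as it stands. The module is installed in compiled form; this text tells all that it offers.
- The arm moves only by the tool move_arm, never from a script. Its argument "plan" is a list of rows, each an object with "delta_pos": the shift along the tool's x, y, z in m, a list of three; "turn": the turn, a rotation vector about the tool's x, y, z in rad, a list of three; "fingers": the closure, from 0 (fully open) to 1 (shut). A call has 1 to 12 rows; each row is the pose to reach, as a shift and turn from the pose commanded when the call began, along the tool's axes at that moment; what a row does not reach only later rows make up. A row lasts 1/8 s, in which the tool goes at most 62.5 mm and 10.7 degrees, less where a joint would pass 70% of its speed; a pose out of reach is approached as far as the arm can. A call with a gripper value outside its range is refused whole. The fingers move at their own pace and stop on an object; "force" is the grip in N (left out, the last holds). Time passes only in rows, so rows that repeat a pose let the fingers close. It gives the time, the measured TCP pose, the force, the opening and the grip force at its end, in the units of the state.
- get_obs(): the state, without advancing time (a new reading comes with each control period).
- camera(name): name is "scene" or "top" or "wrist"; returns a dict with "color" (480x640x3 uint8, red, green, blue), "range_z" (480x640 float32, m along the optical axis (not along the pixel's ray), 0 where there is no reading), "fx", "fy", "cx", "cy" (pixels), "R" (3x3) and "t" (3): a world point X has camera coordinates R X + t; the wrist camera has in their place "tool_from_camera" (4x4, takes a point from camera to tool coordinates, whose origin is the TCP and whose axes are the flange's). Camera axes: x right, y down, z forward; pixel columns grow to the right and rows downward; lengths in m; the calibration is good to about 2 mm. A picture is of the moment at which its call begins: read the wrist's pose just before it.
- hand_in(): hands the job in; it is judged then, once.
The state is a dict: "clock": time; "joint_pos": joint angles; "joint_velocities": joint speeds; "tau": joint torques, N m; "position": TCP position; "ee_rot": TCP orientation; "ft_force": force on the tool from outside, world axes, zero at the start; "torque": the same for the moment, N m; "grip_width": opening from 0.0 (shut) to 1.0 (fully open); "grasp_force": force on a finger pad.
Only numpy, scipy, OpenCV 4.12 (cv2) and the standard library are available. Lean on these libraries where they do the work, as an engineer would, in place of code of your own. Each camera call takes 0.05 s, during which the arm holds its last target. There are 200 camera calls.

## Working session

There is one attempt and no reset: what is moved stays moved. The work goes in short steps, Python scripts to look and compute and a tool call to move; the robot and the scene stay as the last step left them, time stands still between calls to the robot, and variables do not carry over. Pictures are saved under pics/ and viewed, at most 10 in all, crops included, and the job is handed in when it is done.

Besides the shell and the picture viewer there is one more tool, called as name([rows], argument=value, ...), one row to a line, values as JSON. move_arm: Moves the arm, as the interface text tells. Its arguments: {"type":"object","properties":{"plan":{"type":"array","items":{"type":"object","properties":{"delta_pos":{"type":"array","items":{"type":"number"}},"turn":{"type":"array","items":{"type":"number"}},"fingers":{"type":"number"}}}},"force":{"type":"number"}},"required":["plan"]}

```bash
mkdir -p pics; ls; python3 - <<'E'
from workcell import get_obs,camera,tip_reach
import cv2,numpy as np
o=get_obs();print({k:np.round(v,3) for k,v in o.items()},tip_reach)
for n in("scene","top"):
    c=camera(n);cv2.imwrite(f"pics/{n}0.png",c["color"][:,:,::-1]);np.savez(f"{n}0.npz",**c)
    print(n,c["fx"],c["cx"],c["cy"],c["R"],c["t"], -c["R"].T@c["t"])
E
```

```text
pics
{'clock': np.float64(0.0), 'joint_pos': array([ 1.158,  0.333, -0.065,  1.461,  0.022,  1.35 , -0.088]), 'joint_velocities': array([ 0.001, -0.002,  0.001, -0.   , -0.   ,  0.001, -0.001]), 'tau': array([-0.0000e+00, -6.2544e+01,  4.9000e-02, -3.9159e+01,  1.6000e-02,
        1.0000e-02, -0.0000e+00]), 'position': array([ 0.237, -0.578,  0.241]), 'ee_rot': array([ 0.981,  0.194, -0.   , -0.001]), 'ft_force': array([-0.123,  0.413,  0.053]), 'torque': array([-0.035,  0.033,  0.015]), 'grasp_force': np.float64(0.0), 'grip_width': np.float64(1.001)} 0.011
scene 489.15281766104675 320.5328768295957 243.2869881613493 [[ 0.49102405  0.87092911 -0.01943864]
 [ 0.57715887 -0.34195023 -0.74159132]
 [-0.65252052  0.35291999 -0.67057025]] [-0.34790001 -0.21900911  1.49062408] [ 1.26989312 -0.297965    0.8303902 ]
top 441.9793412690871 310.76607362253867 236.48775823893916 [[ 0.00738971 -0.99996942 -0.00255981]
 [-0.97633615 -0.00666172 -0.21615581]
 [ 0.21613215  0.00409657 -0.97635553]] [0.07466826 0.57527468 1.06350382] [0.33125232 0.07414159 1.16289793]
```

View pics/scene0.png

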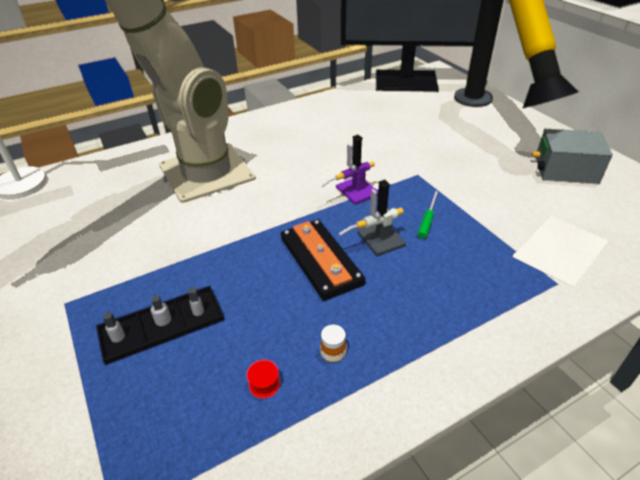

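View pics/top0.png

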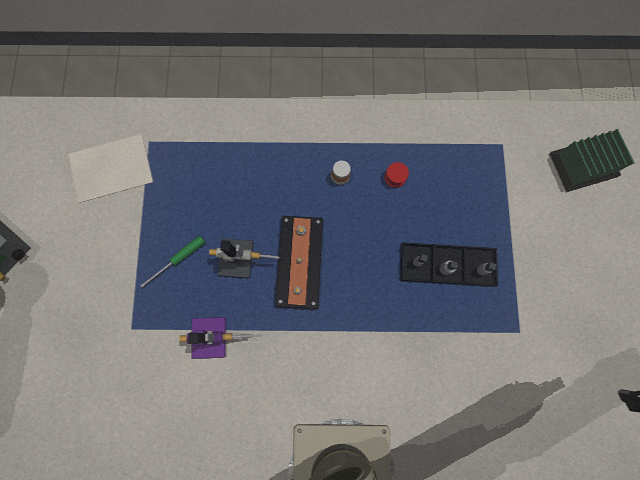

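The scene view shows the tray with three sockets (160,322), the busbar (322,257), the grey gun (382,222) and the purple look-alike gun (357,175). In the top view the busbar is at (299,262), the gun grip at (228,248), and the sockets at (420,260), (450,267) and (487,268).

```bash
cat > h.py <<'E'
import numpy as np,cv2
from scipy.spatial.transform import Rotation as Ro
def ray(c,uv):
    uv=np.atleast_2d(uv).astype(float)
    return np.c_[(uv[:,0]-c["cx"])/c["fx"],(uv[:,1]-c["cy"])/c["fy"],np.ones(len(uv))]
def plane(c,uv,z):
    d=ray(c,uv)@c["R"];o=-c["R"].T@c["t"]
    return (o+d*((z-o[2])/d[:,2])[:,None])
def cloud(c):
    v,u=np.mgrid[:480,:640];d=ray(c,np.c_[u.ravel(),v.ravel()])*c["range_z"].ravel()[:,None]
    return ((d-c["t"])@c["R"]).reshape(480,640,3)
def wrist():
    from workcell import get_obs,camera
    o=get_obs();c=camera("wrist");T=np.eye(4);T[:3,:3]=Ro.from_quat(o["ee_rot"]).as_matrix();T[:3,3]=o["position"]
    M=np.linalg.inv(T@c["tool_from_camera"]);c["R"]=M[:3,:3];c["t"]=M[:3,3];return c,o
def big(m):
    cs,_=cv2.findContours(m.astype(np.uint8),0,1);return sorted(cs,key=cv2.contourArea,reverse=True)
E
python3 - <<'E'
from h import *
c=dict(np.load("top0.npz"));I=c["color"].astype(int);P=cloud(c);hsv=cv2.cvtColor(c["color"],cv2.COLOR_RGB2HSV)
def rect(ct,z):
    p=plane(c,ct[:,0,:],z)[:,:2].astype(np.float32);r=cv2.minAreaRect(p);print(np.round(r[0],4),np.round(r[1],4),round(r[2],2))
cop=(hsv[...,0]<20)&(hsv[...,1]>110)&(hsv[...,2]>120);cop[:200]=0;cop[315:]=0;cop[:,:285]=0;cop[:,320:]=0
print("copper");rect(big(cv2.morphologyEx(cop.astype(np.uint8),cv2.MORPH_CLOSE,np.ones((9,9))))[0],.036)
dark=(I.max(2)<45)
for n,z,s in(("bus",.028,(slice(205,320),slice(265,335))),("tray",.018,(slice(230,300),slice(390,510)))):
    m=np.zeros((480,640),bool);m[s]=dark[s];m=cv2.morphologyEx(m.astype(np.uint8),cv2.MORPH_CLOSE,np.ones((15,15)));print(n);rect(big(m)[0],z)
# high things from range
for n,(y0,y1,x0,x1),zl in(("sock",(235,295,395,505),.055),("gun",(225,285,200,262),.165)):
    m=np.zeros((480,640),bool);m[y0:y1,x0:x1]=P[y0:y1,x0:x1,2]>zl
    k,L,st,_=cv2.connectedComponentsWithStats(m.astype(np.uint8))
    for i in range(1,k):
        q=P[L==i];print(n,st[i],np.round(np.median(q,0),4),np.round(q.min(0),4),np.round(q.max(0),4))
E
```

```text
copper
[0.5181 0.1087] [0.0426 0.225 ] 87.06
bus
[0.5169 0.1093] [0.1097 0.2403] 87.13
tray
[ 0.5136 -0.281 ] [0.2519 0.1017] 86.81
sock [410 237   1   1   1] [0.3313 0.0741 1.1629] [0.3313 0.0741 1.1629] [0.3313 0.0741 1.1629]
sock [423 238   1   1   1] [0.3313 0.0741 1.1629] [0.3313 0.0741 1.1629] [0.3313 0.0741 1.1629]
sock [403 241   1   1   1] [0.3313 0.0741 1.1629] [0.3313 0.0741 1.1629] [0.3313 0.0741 1.1629]
sock [432 241   1   1   1] [0.3313 0.0741 1.1629] [0.3313 0.0741 1.1629] [0.3313 0.0741 1.1629]
sock [435 241   1   1   1] [0.3313 0.0741 1.1629] [0.3313 0.0741 1.1629] [0.3313 0.0741 1.1629]
sock [486 240   1   1   1] [0.3313 0.0741 1.1629] [0.3313 0.0741 1.1629] [0.3313 0.0741 1.1629]
sock [432 247   1   1   1] [0.3313 0.0741 1.1629] [0.3313 0.0741 1.1629] [0.3313 0.0741 1.1629]
sock [452 247   1   1   1] [0.3313 0.0741 1.1629] [0.3313 0.0741 1.1629] [0.3313 0.0741 1.1629]
sock [479 250   1   1   1] [0.3313 0.0741 1.1629] [0.3313 0.0741 1.1629] [0.3313 0.0741 1.1629]
sock [484 251   1   1   1] [0.3313 0.0741 1.1629] [0.3313 0.0741 1.1629] [0.3313 0.0741 1.1629]
sock [43
[... 2757 characters left out ...]
0741 1.1629] [0.3313 0.0741 1.1629]
gun [207 265   1   1   1] [0.3313 0.0741 1.1629] [0.3313 0.0741 1.1629] [0.3313 0.0741 1.1629]
gun [232 265   1   1   1] [0.3313 0.0741 1.1629] [0.3313 0.0741 1.1629] [0.3313 0.0741 1.1629]
gun [254 266   1   1   1] [0.3313 0.0741 1.1629] [0.3313 0.0741 1.1629] [0.3313 0.0741 1.1629]
gun [201 272   1   1   1] [0.3313 0.0741 1.1629] [0.3313 0.0741 1.1629] [0.3313 0.0741 1.1629]
gun [235 274   2   1   2] [0.3313 0.0741 1.1629] [0.3313 0.0741 1.1629] [0.3313 0.0741 1.1629]
gun [239 274   1   1   1] [0.3313 0.0741 1.1629] [0.3313 0.0741 1.1629] [0.3313 0.0741 1.1629]
gun [217 278   1   1   1] [0.3313 0.0741 1.1629] [0.3313 0.0741 1.1629] [0.3313 0.0741 1.1629]
```

move_arm([
  {"delta_pos": [0.356,-0.176,-0.08],"turn": [0,0,0.44],"fingers": 0},
  {"delta_pos": [0.356,-0.176,-0.08],"turn": [0,0,0.44],"fingers": 0},
  {"delta_pos": [0.356,-0.176,-0.08],"turn": [0,0,0.44],"fingers": 0},
  {"delta_pos": [0.356,-0.176,-0.08],"turn": [0,0,0.44],"fingers": 0},
  {"delta_pos": [0.356,-0.176,-0.08],"turn": [0,0,0.44],"fingers": 0},
  {"delta_pos": [0.356,-0.176,-0.08],"turn": [0,0,0.44],"fingers": 0},
  {"delta_pos": [0.356,-0.176,-0.08],"turn": [0,0,0.44],"fingers": 0},
  {"delta_pos": [0.356,-0.176,-0.08],"turn": [0,0,0.44],"fingers": 0},
  {"delta_pos": [0.356,-0.176,-0.08],"turn": [0,0,0.44],"fingers": 0},
])

```text
clock: 1.23
position: [0.4993, -0.2808, 0.3218]
ee_rot: [1.0, -0.026, -0.001, 0.0]
ft_force: [-1.0, -0.6, 0.1]
grip_width: 1.001
grasp_force: 0.0
```

```bash
cat >> h.py <<'E'
def go(p,yaw):
    "print delta to target position p, tool x at world yaw (deg), tool pointing down"
    from workcell import get_obs
    o=get_obs();R=Ro.from_quat(o["ee_rot"]);T=Ro.from_euler("z",yaw,degrees=True)*Ro.from_quat([1,0,0,0])
    print("delta",np.round(R.inv().apply(np.array(p)-o["position"]),4),"turn",np.round((R.inv()*T).as_rotvec(),4))
def st():
    from workcell import get_obs
    o=get_obs();print({k:np.round(o[k],4) for k in("clock","position","ee_rot","ft_force","grip_width","grasp_force")})
E
python3 - <<'E'
from h import *
st();c,o=wrist();print(-c["R"].T@c["t"],c["R"][2]);np.savez("w1.npz",**c);cv2.imwrite("pics/w1.png",c["color"][:,:,::-1])
go((.517,.109,.32),-2.9)
E
```

```text
{'clock': np.float64(1.225), 'position': array([ 0.4993, -0.2808,  0.3218]), 'ee_rot': array([ 9.997e-01, -2.550e-02, -5.000e-04,  1.000e-04]), 'ft_force': array([-0.9707, -0.6393,  0.0826]), 'grip_width': np.float64(1.001), 'grasp_force': np.float64(0.0)}
[ 0.56658214 -0.28411072  0.45280057] [-0.2678078   0.01277967 -0.9633876 ]
delta [-0.0023 -0.3906  0.0017] turn [ 0.0002  0.001  -0.0014]
```

View pics/w1.png

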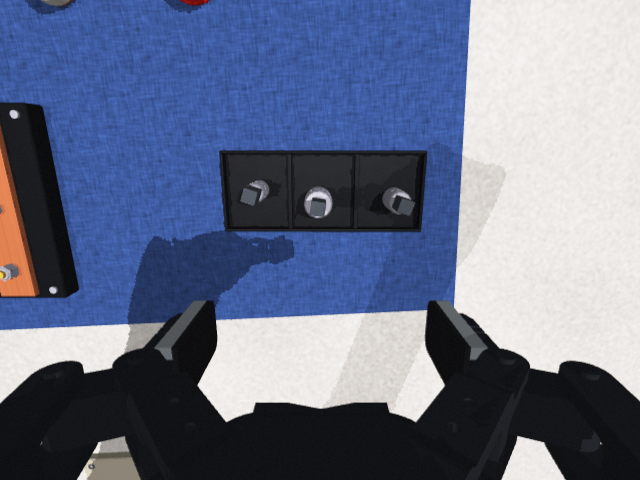

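The wrist view shows the adapter tops at (251,196), (318,207) and (403,204), each socket at its own yaw. The busbar is at the left edge. Next I'll look at the nuts.

move_arm([
  {"delta_pos": [0.0,-0.385,0.002],"turn": [0,0,0],"fingers": 0},
  {"delta_pos": [0.0,-0.385,0.002],"turn": [0,0,0],"fingers": 0},
  {"delta_pos": [0.0,-0.385,0.002],"turn": [0,0,0],"fingers": 0},
  {"delta_pos": [0.0,-0.385,0.002],"turn": [0,0,0],"fingers": 0},
  {"delta_pos": [0.0,-0.385,0.002],"turn": [0,0,0],"fingers": 0},
  {"delta_pos": [0.0,-0.385,0.002],"turn": [0,0,0],"fingers": 0},
  {"delta_pos": [0.0,-0.385,0.002],"turn": [0,0,0],"fingers": 0},
  {"delta_pos": [0.0,-0.385,0.002],"turn": [0,0,0],"fingers": 0},
  {"delta_pos": [0.0,-0.385,0.002],"turn": [0,0,0],"fingers": 0},
])

```text
clock: 2.4
position: [0.5196, 0.102, 0.3201]
ee_rot: [1.0, -0.027, -0.0, 0.0]
ft_force: [-0.3, 0.1, -1.1]
grip_width: 0.998
grasp_force: 0.0
```

```bash
python3 - <<'E'
from h import *
st();c,o=wrist();np.savez("w2.npz",**c);I=c["color"][:,:,::-1]
cv2.imwrite("pics/w2.png",I)
E
```

```text
{'clock': np.float64(2.4), 'position': array([0.5196, 0.102 , 0.3201]), 'ee_rot': array([ 9.996e-01, -2.680e-02, -1.000e-04,  4.000e-04]), 'ft_force': array([-0.318 ,  0.1319, -1.0789]), 'grip_width': np.float64(0.998), 'grasp_force': np.float64(0.0)}
```

View pics/w2.png

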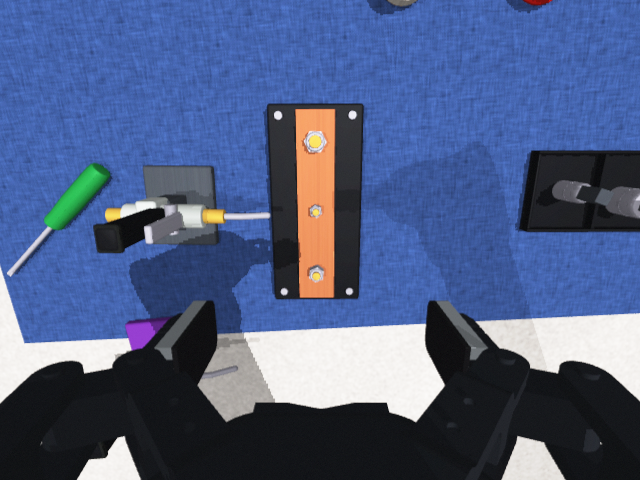

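The nuts are at (316,141), (316,211) and (316,274), and the middle one looks smallest. The gun grip top is at (108,238) and the trigger top at (158,228). Now I'll measure them.

```bash
python3 - <<'E'
from h import *
c=dict(np.load("w2.npz"));hsv=cv2.cvtColor(c["color"],cv2.COLOR_RGB2HSV).astype(int)
b=hsv[...,:]
cop=(hsv[...,0]>4)&(hsv[...,0]<17)&(hsv[...,1]>110)
reg=np.zeros((480,640),np.uint8);reg[112:296,300:332]=1
m=((~cop)&(reg>0)).astype(np.uint8)
for ct in big(m)[:5]:
    p=plane(c,ct[:,0,:],.047)[:,:2].astype(np.float32);
    if len(ct)<6: continue
    M=cv2.moments(p.reshape(-1,1,2));a=M["m00"];print("nut px",cv2.boundingRect(ct),np.round([M["m10"]/a,M["m01"]/a],4),"eqAF",np.sqrt(a/.866)*1e3, cv2.minEnclosingCircle(p)[1]*2e3)
# brass stud tops z=.054
br=((hsv[...,0]>=18)&(hsv[...,0]<35)&(hsv[...,1]>90)&(reg>0)).astype(np.uint8)
for ct in big(br)[:3]:
    M=cv2.moments(ct);uv=[M["m10"]/M["m00"],M["m01"]/M["m00"]];print("stud",np.round(uv,1),np.round(plane(c,uv,.054),4))
# gun
I=c["color"].astype(int);P=cloud(c)
print("copper rect",cv2.minAreaRect(plane(c,big(cv2.morphologyEx((cop&(np.arange(640)[None]>280)&(np.arange(640)[None]<345)).astype(np.uint8),cv2.MORPH_CLOSE,np.ones((9,9))))[0][:,0,:],.036)[:,:2].astype(np.float32)))
v=c["range_z"]
for zl,zh in((.17,.20),(.158,.17)):
    mm=((P[...,2]>zl)&(P[...,2]<zh)&(v>0)).astype(np.uint8);mm[:,230:]=0;mm[:200]=0;mm[280:]=0
    for ct in big(mm)[:3]:
        print("gun",zl,cv2.contourArea(ct),cv2.boundingRect(ct),cv2.minAreaRect(P[ct[:,0,1],ct[:,0,0],:2].astype(np.float32)))
s=cv2.resize(c["color"][:,:,::-1][105:300,280:350],None,fx=4,fy=3.0);g=cv2.resize(c["color"][:,:,::-1][190:270,80:180],None,fx=5,fy=5)
s=cv2.resize(c["color"][:,:,::-1][105:300,290:342],None,fx=3,fy=3)
out=np.zeros((600,680,3),np.uint8);out[:585,:156]=s;out[:400,170:670]=g;cv2.imwrite("pics/w2z.png",out)
E
```

```text
nut px (304, 131, 23, 22) [0.5945 0.104 ] eqAF 21.979569679433816 26.111269369721413
nut px (309, 265, 15, 18) [0.4404 0.1115] eqAF 18.500246423222265 22.55409024655819
nut px (310, 204, 12, 15) [0.5174 0.1077] eqAF 13.368841744912675 16.78905077278614
stud [314.6 141.3] [[0.5946 0.1041 0.054 ]]
stud [315.8 275.7] [[0.4399 0.1117 0.054 ]]
stud [315.1 212. ] [[0.5172 0.108  0.054 ]]
copper rect ((0.5167330503463745, 0.10803041607141495), (0.044705696403980255, 0.2255014330148697), 87.47740173339844)
gun 0.17 812.5 (93, 223, 34, 30) ((0.5266112089157104, 0.2728666663169861), (0.021344052627682686, 0.02391721121966839), 88.34590148925781)
gun 0.158 204.5 (106, 220, 28, 28) ((0.5299432873725891, 0.2668851912021637), (0.025646943598985672, 0.012410715222358704), 31.88565444946289)
gun 0.158 162.0 (144, 224, 12, 20) ((0.524901807308197, 0.24690937995910645), (0.006818864028900862, 0.01587243191897869), 87.1485595703125)
```

View pics/w2z.png

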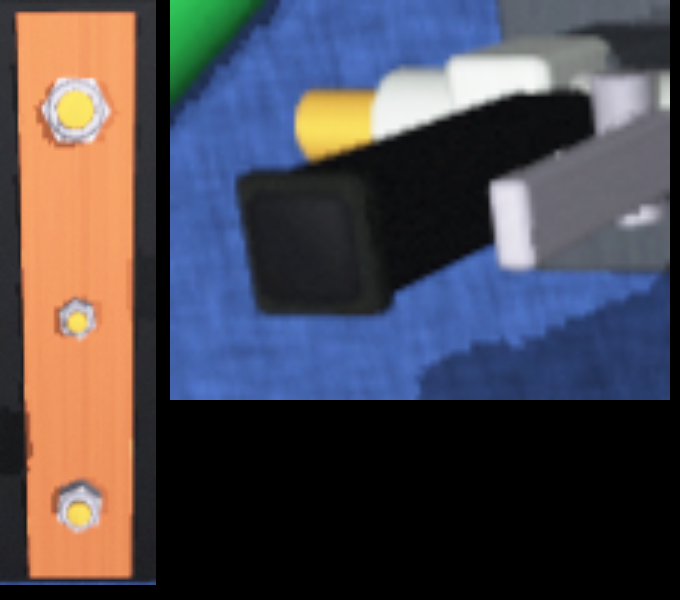

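The middle nut is the 13 mm one (13.4 mm measured), so it should take socket_s. The grip is at (0.5266, 0.2729) and the trigger top at (0.525, 0.247). Gun first.

```bash
python3 - <<'E'
from h import *
go((.5264,.2684,.25),-3);go((.5264,.2684,.149),-3)
E
```

```text
delta [-0.0021 -0.1664  0.07  ] turn [ 0.0007  0.0001 -0.0014]
delta [-0.0021 -0.1665  0.171 ] turn [ 0.0007  0.0001 -0.0014]
```

move_arm([
  {"delta_pos": [-0.002,-0.1665,0.07],"turn": [0,0,0],"fingers": 0},
  {"delta_pos": [-0.002,-0.1665,0.07],"turn": [0,0,0],"fingers": 0},
  {"delta_pos": [-0.002,-0.1665,0.07],"turn": [0,0,0],"fingers": 0},
  {"delta_pos": [-0.002,-0.1665,0.07],"turn": [0,0,0],"fingers": 0},
  {"delta_pos": [-0.002,-0.1665,0.11],"turn": [0,0,0],"fingers": 0},
  {"delta_pos": [-0.002,-0.1665,0.15],"turn": [0,0,0],"fingers": 0},
  {"delta_pos": [-0.002,-0.1665,0.171],"turn": [0,0,0],"fingers": 0},
  {"delta_pos": [-0.002,-0.1665,0.171],"turn": [0,0,0],"fingers": 0},
], force=25)

```text
clock: 3.45
position: [0.5259, 0.2682, 0.1482]
ee_rot: [1.0, -0.027, -0.001, 0.001]
ft_force: [-0.4, 0.4, -0.0]
grip_width: 0.999
grasp_force: 0.0
```

```bash
python3 - <<'E'
from h import *
st();c,o=wrist();go((.5264,.2684,.149),-3)
cv2.imwrite("pics/w3.png",c["color"][:,:,::-1])
E
```

```text
{'clock': np.float64(3.45), 'position': array([0.5259, 0.2682, 0.1482]), 'ee_rot': array([ 9.996e-01, -2.650e-02, -9.000e-04,  1.000e-03]), 'ft_force': array([-0.3939,  0.3896, -0.0244]), 'grip_width': np.float64(0.999), 'grasp_force': np.float64(0.0)}
delta [0.0001 0.0008 0.0006] turn [ 0.0008 -0.     -0.0002]
```

View pics/w3.png

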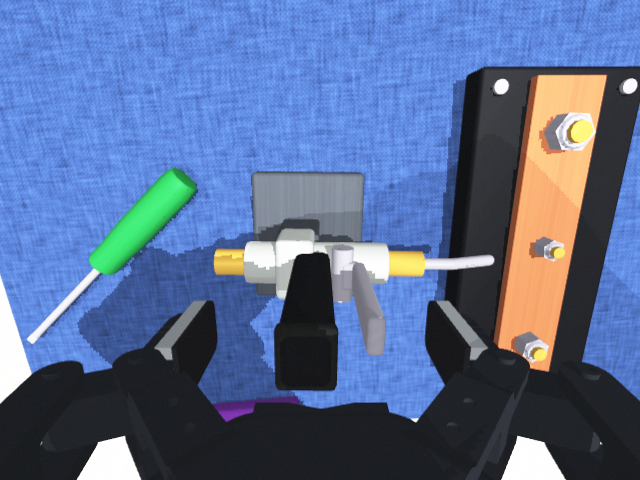

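The fingers straddle the grip (305,355) and trigger (375,335) as planned, so I'll squeeze.

move_arm([
  {"delta_pos": [0,0,0],"turn": [0,0,0],"fingers": 0.3},
  {"delta_pos": [0,0,0],"turn": [0,0,0],"fingers": 0.5},
  {"delta_pos": [0,0,0],"turn": [0,0,0],"fingers": 0.6},
  {"delta_pos": [0,0,0],"turn": [0,0,0],"fingers": 0.8},
  {"delta_pos": [0,0,0],"turn": [0,0,0],"fingers": 0.8},
  {"delta_pos": [0,0,0],"turn": [0,0,0],"fingers": 0.8},
  {"delta_pos": [0,0,0],"turn": [0,0,0],"fingers": 0.8},
  {"delta_pos": [0,0,0],"turn": [0,0,0],"fingers": 0.8},
], force=25)

```text
clock: 4.5
position: [0.5265, 0.2684, 0.1504]
ee_rot: [1.0, -0.026, 0.001, 0.002]
ft_force: [-1.9, -8.2, 10.3]
grip_width: 0.346
grasp_force: 25.7
```

```bash
python3 - <<'E'
from h import *
st();c,o=wrist()
cv2.imwrite("pics/w4.png",c["color"][200:420,150:500,::-1])
print("width mm",o["grip_width"]*85)
E
```

```text
{'clock': np.float64(4.5), 'position': array([0.5265, 0.2684, 0.1504]), 'ee_rot': array([ 9.997e-01, -2.620e-02,  6.000e-04,  1.900e-03]), 'ft_force': array([-1.8835, -8.181 , 10.3106]), 'grip_width': np.float64(0.346), 'grasp_force': np.float64(25.7239)}
width mm 29.405837903269852
```

View pics/w4.png

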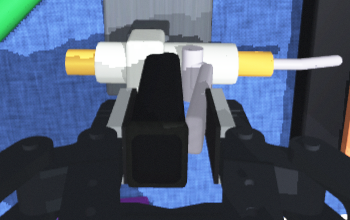

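move_arm([
  {"delta_pos": [0,0,0],"turn": [0,0,0],"fingers": 0.8},
  {"delta_pos": [0,0,0],"turn": [0,0,0],"fingers": 0.8},
  {"delta_pos": [0,0,0],"turn": [0,0,0],"fingers": 0.8},
], force=40)

```text
clock: 4.92
position: [0.5265, 0.2686, 0.1505]
ee_rot: [1.0, -0.026, 0.001, 0.002]
ft_force: [-2.7, -7.3, 9.5]
grip_width: 0.335
grasp_force: 41.0
```

move_arm([
  {"delta_pos": [0,0,0],"turn": [0,0,0],"fingers": 0},
  {"delta_pos": [0,0,0],"turn": [0,0,0],"fingers": 0},
  {"delta_pos": [0,0,0],"turn": [0,0,0],"fingers": 0},
  {"delta_pos": [0,0,0],"turn": [0,0,0],"fingers": 0},
  {"delta_pos": [0,0,0],"turn": [0,0,0],"fingers": 0},
  {"delta_pos": [0,0,-0.05],"turn": [0,0,0],"fingers": 0},
  {"delta_pos": [0,0,-0.11],"turn": [0,0,0],"fingers": 0},
  {"delta_pos": [0,0,-0.12],"turn": [0,0,0],"fingers": 0},
])

```text
clock: 5.92
position: [0.5268, 0.2722, 0.2738]
ee_rot: [1.0, -0.025, 0.003, -0.002]
ft_force: [0.7, 0.4, -0.8]
grip_width: 1.003
grasp_force: 0.0
```

```bash
python3 - <<'E'
from h import *
st();w,_=wrist();np.savez("w5.npz",**w)
P=cloud(w);v=w["range_z"];mm=((P[...,2]>.158)&(P[...,2]<.17)&(v>0)&(P[...,1]<.258)&(P[...,1]>.2)&(abs(P[...,0]-.525)<.03)).astype(np.uint8)
for ct in big(mm)[:2]:print("trig",cv2.contourArea(ct),cv2.minAreaRect(P[ct[:,0,1],ct[:,0,0],:2].astype(np.float32)))
# sockets from w1: adapter top, z=.074
c=dict(np.load("w1.npz"));P=cloud(c);v=c["range_z"]
m=((P[...,2]>.066)&(P[...,2]<.09)&(v>0)).astype(np.uint8);m[:150]=0;m[240:]=0;m[:,:220]=0;m[:,430:]=0
for ct in big(m)[:3]:
    p=plane(c,ct[:,0,:],.074)[:,:2].astype(np.float32);r=cv2.minAreaRect(p);print("sock",cv2.boundingRect(ct),np.round(r[0],4),np.round(r[1],4),round(r[2],1))
    # body diameter: points between 35..44mm height near it
cv2.imwrite("pics/w1z.png",cv2.resize(c["color"][145:240,215:435,::-1],None,fx=3.5,fy=3.5,interpolation=cv2.INTER_CUBIC))
E
```

```text
{'clock': np.float64(5.925), 'position': array([0.5268, 0.2722, 0.2738]), 'ee_rot': array([ 0.9997, -0.0249,  0.003 , -0.0016]), 'ft_force': array([ 0.6524,  0.3827, -0.8166]), 'grip_width': np.float64(1.0026), 'grasp_force': np.float64(0.0)}
trig 192.5 ((0.524933934211731, 0.2477683275938034), (0.007223951630294323, 0.015891058370471), 86.76947021484375)
sock (240, 187, 19, 18) [ 0.5213 -0.2047] [0.0166 0.0166] 68.5
sock (396, 197, 19, 19) [ 0.5017 -0.3723] [0.0177 0.0161] 70.3
sock (310, 200, 16, 17) [ 0.5045 -0.2777] [0.0159 0.0167] 78.9
```

View pics/w1z.png

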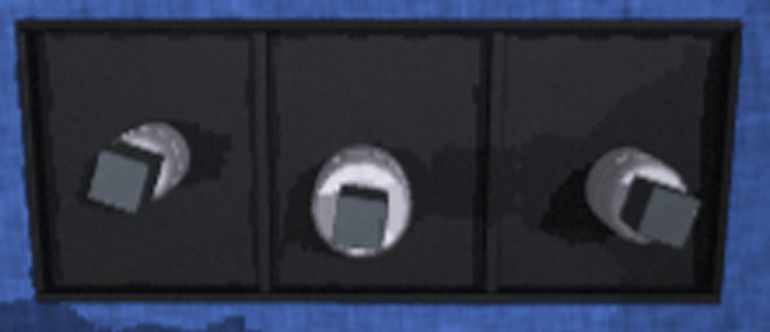

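The trigger sprang back to y=0.248. Next stop is close above the middle nut to refine its pose.

```bash
python3 - <<'E'
from h import *
go((.5175,.108,.19),-3)
E
```

```text
delta [-0.0012  0.1642  0.0824] turn [-0.0023 -0.0046  0.0023]
```

move_arm([
  {"delta_pos": [-0.001,0.06,0],"turn": [0,0,0],"fingers": 0},
  {"delta_pos": [-0.001,0.12,0],"turn": [0,0,0],"fingers": 0},
  {"delta_pos": [-0.001,0.164,0.04],"turn": [0,0,0],"fingers": 0},
  {"delta_pos": [-0.001,0.164,0.082],"turn": [0,0,0],"fingers": 0},
  {"delta_pos": [-0.001,0.164,0.082],"turn": [0,0,0],"fingers": 0},
  {"delta_pos": [-0.001,0.164,0.082],"turn": [0,0,0],"fingers": 0},
])

```text
clock: 6.72
position: [0.5167, 0.1081, 0.1883]
ee_rot: [1.0, -0.024, 0.0, -0.0]
ft_force: [-0.1, 0.6, -0.8]
grip_width: 1.0
grasp_force: 0.0
```

```bash
python3 - <<'E'
from h import *
st();c,o=wrist();np.savez("w6.npz",**c)
hsv=cv2.cvtColor(c["color"],cv2.COLOR_RGB2HSV).astype(int)
x=np.array([.5174,.108,.047]);q=c["R"]@x+c["t"];u,v=int(c["fx"]*q[0]/q[2]+c["cx"]),int(c["fy"]*q[1]/q[2]+c["cy"]);print(u,v,c["fx"])
s=(slice(v-35,v+35),slice(u-35,u+35))
cop=(hsv[...,0]>4)&(hsv[...,0]<17)&(hsv[...,1]>110)
m=np.zeros((480,640),np.uint8);w=20;m[v-w:v+w,u-w:u+w]=(~cop)[v-w:v+w,u-w:u+w]
ct=big(m)[0];print(cv2.boundingRect(ct))
p=plane(c,ct[:,0,:],.043)[:,:2];M=cv2.moments(p.astype(np.float32).reshape(-1,1,2));ctr=np.array([M["m10"],M["m01"]])/M["m00"];print("nut centre",ctr)
# hex yaw: 6-fold phase of the boundary radius (flat direction)
d=p-ctr;th=np.arctan2(d[:,1],d[:,0]);r=np.hypot(*d.T);dense=np.interp(g:=np.linspace(-np.pi,np.pi,720),np.sort(th),r[np.argsort(th)],period=2*np.pi)
z=(dense*np.exp(6j*g)).mean();print("corner dir deg",np.degrees(np.angle(z))/6,"amp",abs(z)*1e3,"(flat dir = +30)")
br=np.zeros((480,640),np.uint8);br[s]=((hsv[...,0]>=18)&(hsv[...,0]<35)&(hsv[...,1]>90))[s]
M=cv2.moments(big(br)[0]);print("stud",plane(c,[M["m10"]/M["m00"],M["m01"]/M["m00"]],.054))
cv2.imwrite("pics/w6.png",cv2.resize(c["color"][s][:,:,::-1],None,fx=7,fy=7,interpolation=cv2.INTER_CUBIC))
go((.502,-.28,.20),-3)
E
```

```text
{'clock': np.float64(6.725), 'position': array([0.5167, 0.1081, 0.1883]), 'ee_rot': array([ 9.997e-01, -2.440e-02,  3.000e-04, -3.000e-04]), 'ft_force': array([-0.1315,  0.6234, -0.7846]), 'grip_width': np.float64(1.0002), 'grasp_force': np.float64(0.0)}
320 235 351.1420150531946
(312, 224, 19, 22)
nut centre [0.51674847 0.10784388]
corner dir deg 5.831914076713422 amp 0.1466853127861266 (flat dir = +30)
stud [[0.51735635 0.10797893 0.054     ]]
delta [ 0.0039  0.3885 -0.0115] turn [-0.0007 -0.0017  0.0036]
```

View pics/w6.png

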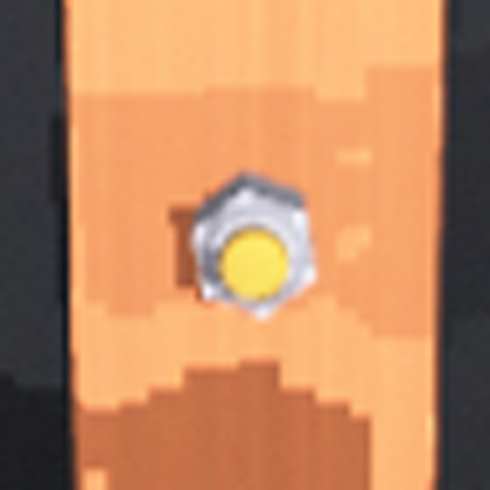

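The nut's corners lie near +5° world, so its flats face about -25° (mod 60). Now I'll look closely at the sockets.

move_arm([
  {"delta_pos": [0.004,0.3885,-0.0115],"turn": [0,0,0],"fingers": 0.47},
  {"delta_pos": [0.004,0.3885,-0.0115],"turn": [0,0,0],"fingers": 0.47},
  {"delta_pos": [0.004,0.3885,-0.0115],"turn": [0,0,0],"fingers": 0.47},
  {"delta_pos": [0.004,0.3885,-0.0115],"turn": [0,0,0],"fingers": 0.47},
  {"delta_pos": [0.004,0.3885,-0.0115],"turn": [0,0,0],"fingers": 0.47},
  {"delta_pos": [0.004,0.3885,-0.0115],"turn": [0,0,0],"fingers": 0.47},
  {"delta_pos": [0.004,0.3885,-0.0115],"turn": [0,0,0],"fingers": 0.47},
  {"delta_pos": [0.004,0.3885,-0.0115],"turn": [0,0,0],"fingers": 0.47},
  {"delta_pos": [0.004,0.3885,-0.0115],"turn": [0,0,0],"fingers": 0.47},
])

```text
clock: 7.9
position: [0.5019, -0.2789, 0.1995]
ee_rot: [1.0, -0.024, 0.001, -0.0]
ft_force: [-0.1, 0.6, 0.0]
grip_width: 0.531
grasp_force: 0.0
```

```bash
python3 - <<'E'
from h import *
st();c,o=wrist();np.savez("w7.npz",**c);P=cloud(c);v=c["range_z"]
for n,x,y in(("left",.5213,-.2047),("mid",.5045,-.2777),("right",.5017,-.3723)):
    near=(np.hypot(P[...,0]-x,P[...,1]-y)<.026)&(v>0)
    ct=big(near&(P[...,2]>.068)&(P[...,2]<.085))[0]
    p=plane(c,ct[:,0,:],.074)[:,:2].astype(np.float32);r=cv2.minAreaRect(p)
    print(n,"top z",np.median(P[...,2][near&(P[...,2]>.068)]),np.round(r[0],4),np.round(r[1],4),round(r[2],1))
    # body: pixels above the tray floor; circle at z=.044 visible rim
    b=P[near&(P[...,2]>.040)&(P[...,2]<.048)];rr=np.hypot(b[:,0]-r[0][0],b[:,1]-r[0][1]);print("  body radius",len(b),np.round(np.percentile(rr,[50,90,97]),4))
im=c["color"][90:330,140:540,::-1];cv2.imwrite("pics/w7.png",cv2.resize(im,None,fx=2,fy=2))
E
```

```text
{'clock': np.float64(7.9), 'position': array([ 0.5019, -0.2789,  0.1995]), 'ee_rot': array([ 9.997e-01, -2.360e-02,  5.000e-04, -2.000e-04]), 'ft_force': array([-0.1217,  0.6254,  0.0305]), 'grip_width': np.float64(0.5306), 'grasp_force': np.float64(0.0)}
left top z 0.26949375317509994 [ 0.5215 -0.2049] [0.0166 0.0173] 69.0
  body radius 192 [0.0093 0.0107 0.0114]
mid top z 0.2735431280207388 [ 0.5047 -0.2778] [0.0158 0.0169] 78.5
  body radius 650 [0.0133 0.0158 0.0166]
right top z 0.07326331191359882 [ 0.5018 -0.3721] [0.0178 0.0162] 70.1
  body radius 372 [0.0109 0.0129 0.0137]
```

View pics/w7.png

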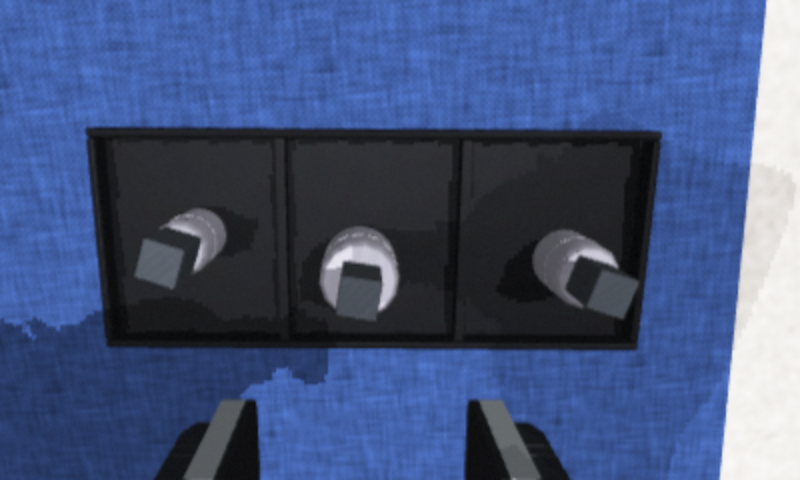

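Body radii are about 12 mm (left), 17 mm (mid) and 14 mm (right), so the left socket is socket_s.

```bash
python3 - <<'E'
from h import *
go((.5215,-.2049,.13),-21);go((.5215,-.2049,.058),-21)
E
```

```text
delta [ 0.0161 -0.0748  0.0694] turn [-0.0004 -0.0008  0.3195]
delta [ 0.0161 -0.0748  0.1414] turn [-0.0004 -0.0008  0.3195]
```

move_arm([
  {"delta_pos": [0.016,-0.075,0.07],"turn": [0,0,0.32],"fingers": 0.47},
  {"delta_pos": [0.016,-0.075,0.07],"turn": [0,0,0.32],"fingers": 0.47},
  {"delta_pos": [0.016,-0.075,0.07],"turn": [0,0,0.32],"fingers": 0.47},
  {"delta_pos": [0.016,-0.075,0.11],"turn": [0,0,0.32],"fingers": 0.47},
  {"delta_pos": [0.016,-0.075,0.13],"turn": [0,0,0.32],"fingers": 0.47},
  {"delta_pos": [0.016,-0.075,0.1415],"turn": [0,0,0.32],"fingers": 0.47},
  {"delta_pos": [0.016,-0.075,0.1415],"turn": [0,0,0.32],"fingers": 0.47},
  {"delta_pos": [0.016,-0.075,0.1415],"turn": [0,0,0.32],"fingers": 0.47},
])

```text
clock: 8.95
position: [0.5213, -0.2072, 0.0585]
ee_rot: [0.983, -0.184, 0.001, 0.0]
ft_force: [0.4, -0.5, 0.5]
grip_width: 0.531
grasp_force: 0.0
```

```bash
python3 - <<'E'
from h import *
st();go((.5215,-.2049,.058),-21)
E
```

```text
{'clock': np.float64(8.95), 'position': array([ 0.5213, -0.2072,  0.0585]), 'ee_rot': array([ 9.829e-01, -1.839e-01,  8.000e-04,  2.000e-04]), 'ft_force': array([ 0.3729, -0.4619,  0.458 ]), 'grip_width': np.float64(0.5306), 'grasp_force': np.float64(0.0)}
delta [-0.0007 -0.0022  0.0005] turn [ 0.0001 -0.0017 -0.0033]
```

move_arm([
  {"delta_pos": [-0.0005,-0.002,0],"turn": [0,0,0],"fingers": 0.47},
  {"delta_pos": [-0.0005,-0.002,0],"turn": [0,0,0],"fingers": 0.7},
  {"delta_pos": [-0.0005,-0.002,0],"turn": [0,0,0],"fingers": 0.9},
  {"delta_pos": [-0.0005,-0.002,0],"turn": [0,0,0],"fingers": 1},
  {"delta_pos": [-0.0005,-0.002,0],"turn": [0,0,0],"fingers": 1},
  {"delta_pos": [-0.0005,-0.002,0],"turn": [0,0,0],"fingers": 1},
], force=60)

```text
clock: 9.7
position: [0.5211, -0.2051, 0.0577]
ee_rot: [0.983, -0.184, 0.0, 0.0]
ft_force: [-0.4, 0.2, 5.3]
grip_width: 0.177
grasp_force: 58.6
```

```bash
python3 - <<'E'
from h import *
st();go((.517,.108,.17),-24);go((.517,.108,.115),-24)
E
```

```text
{'clock': np.float64(9.7), 'position': array([ 0.5211, -0.2051,  0.0577]), 'ee_rot': array([ 9.829e-01, -1.841e-01,  3.000e-04,  1.000e-04]), 'ft_force': array([-0.4453,  0.2255,  5.2502]), 'grip_width': np.float64(0.1775), 'grasp_force': np.float64(58.6447)}
delta [-0.117  -0.2903 -0.1124] turn [ 0.0001 -0.0006  0.0487]
delta [-0.1171 -0.2903 -0.0574] turn [ 0.0001 -0.0006  0.0487]
```

move_arm([
  {"delta_pos": [0,0,-0.04],"turn": [0,0,0],"fingers": 1},
  {"delta_pos": [0,0,-0.08],"turn": [0,0,0],"fingers": 1},
  {"delta_pos": [-0.117,-0.2905,-0.112],"turn": [0,0,0.049],"fingers": 1},
  {"delta_pos": [-0.117,-0.2905,-0.112],"turn": [0,0,0.049],"fingers": 1},
  {"delta_pos": [-0.117,-0.2905,-0.112],"turn": [0,0,0.049],"fingers": 1},
  {"delta_pos": [-0.117,-0.2905,-0.112],"turn": [0,0,0.049],"fingers": 1},
  {"delta_pos": [-0.117,-0.2905,-0.112],"turn": [0,0,0.049],"fingers": 1},
  {"delta_pos": [-0.117,-0.2905,-0.112],"turn": [0,0,0.049],"fingers": 1},
  {"delta_pos": [-0.117,-0.2905,-0.112],"turn": [0,0,0.049],"fingers": 1},
  {"delta_pos": [-0.117,-0.2905,-0.112],"turn": [0,0,0.049],"fingers": 1},
  {"delta_pos": [-0.117,-0.2905,-0.112],"turn": [0,0,0.049],"fingers": 1},
])

```text
clock: 11.08
position: [0.517, 0.1068, 0.1691]
ee_rot: [0.978, -0.209, -0.0, 0.0]
ft_force: [0.1, 0.5, -2.4]
grip_width: 0.174
grasp_force: 58.8
```

```bash
python3 - <<'E'
from h import *
st();go((.517,.1079,.112),-24)
c,o=wrist();np.savez("w8.npz",**c);cv2.imwrite("pics/w8.png",c["color"][:,:,::-1])
E
```

```text
{'clock': np.float64(11.075), 'position': array([0.517 , 0.1068, 0.1691]), 'ee_rot': array([ 9.779e-01, -2.091e-01, -1.000e-04,  2.000e-04]), 'ft_force': array([ 0.0736,  0.5143, -2.3625]), 'grip_width': np.float64(0.1738), 'grasp_force': np.float64(58.8373)}
delta [-0.0004 -0.001   0.0571] turn [ 0.0005  0.0001 -0.0025]
```

View pics/w8.png

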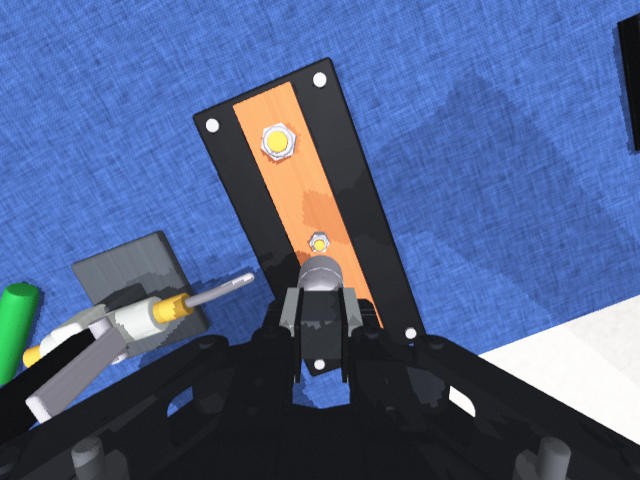

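The held socket is upright and the nut is visible at (319,243). That was already one picture past the limit of 10, so from here I'll use numbers only.

```bash
python3 - <<'E'
from h import *
c=dict(np.load("w8.npz"));hsv=cv2.cvtColor(c["color"],cv2.COLOR_RGB2HSV).astype(int)
br=np.zeros((480,640),np.uint8);s=(slice(225,260),slice(300,340));br[s]=((hsv[...,0]>=18)&(hsv[...,0]<35)&(hsv[...,1]>90))[s]
M=cv2.moments(big(br)[0]);print("stud",plane(c,[M["m10"]/M["m00"],M["m01"]/M["m00"]],.054))
E
```

```text
stud [[0.51736257 0.10777107 0.054     ]]
```

move_arm([
  {"delta_pos": [0,-0.001,0.04],"turn": [0,0,0],"fingers": 1},
  {"delta_pos": [0,-0.001,0.053],"turn": [0,0,0],"fingers": 1},
  {"delta_pos": [0,-0.001,0.053],"turn": [0,0,0],"fingers": 1},
  {"delta_pos": [0,-0.001,0.053],"turn": [0,0,0],"fingers": 1},
])

```text
clock: 11.62
position: [0.518, 0.1092, 0.1175]
ee_rot: [0.978, -0.208, 0.001, -0.0]
ft_force: [-0.3, 0.7, -1.0]
grip_width: 0.17
grasp_force: 59.0
```

```bash
python3 - <<'E'
from h import *
st();go((.517,.1079,.103),-24)
E
```

```text
{'clock': np.float64(11.625), 'position': array([0.518 , 0.1092, 0.1175]), 'ee_rot': array([ 9.781e-01, -2.081e-01,  7.000e-04, -3.000e-04]), 'ft_force': array([-0.305 ,  0.708 , -1.0276]), 'grip_width': np.float64(0.1704), 'grasp_force': np.float64(58.9543)}
delta [-0.0004  0.0017  0.0145] turn [-0.0009 -0.0013 -0.0005]
```

move_arm([
  {"delta_pos": [0,0.001,0.0],"turn": [0,0,0],"fingers": 1},
  {"delta_pos": [0,0.001,0.005],"turn": [0,0,0],"fingers": 1},
  {"delta_pos": [0,0.001,0.01],"turn": [0,0,0],"fingers": 1},
  {"delta_pos": [0,0.001,0.01],"turn": [0,0,0],"fingers": 1},
])

```text
clock: 12.12
position: [0.5166, 0.1081, 0.1057]
ee_rot: [0.978, -0.208, -0.0, 0.0]
ft_force: [0.2, -0.4, -0.6]
grip_width: 0.175
grasp_force: 59.0
```

```bash
python3 - <<'E'
from h import *
st();go((.517,.1079,.103),-24)
E
```

```text
{'clock': np.float64(12.125), 'position': array([0.5166, 0.1081, 0.1057]), 'ee_rot': array([ 9.781e-01, -2.080e-01, -5.000e-04,  2.000e-04]), 'ft_force': array([ 0.2486, -0.4072, -0.5501]), 'grip_width': np.float64(0.1747), 'grasp_force': np.float64(58.9541)}
delta [ 0.0005 -0.      0.0027] turn [ 0.0006  0.0008 -0.0002]
```

move_arm([
  {"delta_pos": [0.0003,0,0.002],"turn": [0,0,0],"fingers": 1},
  {"delta_pos": [0.0003,0,0.004],"turn": [0,0,0],"fingers": 1},
  {"delta_pos": [0.0003,0,0.006],"turn": [0,0,0],"fingers": 1},
  {"delta_pos": [0.0003,0,0.008],"turn": [0,0,0],"fingers": 1},
  {"delta_pos": [0.0003,0,0.008],"turn": [0,0,0],"fingers": 1},
])

```text
clock: 12.75
position: [0.5172, 0.108, 0.0981]
ee_rot: [0.978, -0.208, -0.0, 0.0]
ft_force: [-0.1, 0.1, -1.9]
grip_width: 0.175
grasp_force: 59.0
```

```bash
python3 - <<'E'
from h import *
st();go((.517,.1079,.09),-24)
E
```

```text
{'clock': np.float64(12.75), 'position': array([0.5172, 0.108 , 0.0981]), 'ee_rot': array([ 9.781e-01, -2.081e-01, -0.000e+00,  1.000e-04]), 'ft_force': array([-0.0924,  0.1059, -1.8821]), 'grip_width': np.float64(0.1747), 'grasp_force': np.float64(58.9543)}
delta [-0.0001  0.0002  0.0081] turn [ 0.0001  0.     -0.0003]
```

It slid on without resistance, so I'll push it home.

move_arm([
  {"delta_pos": [0,0,0.003],"turn": [0,0,0],"fingers": 1},
  {"delta_pos": [0,0,0.006],"turn": [0,0,0],"fingers": 1},
  {"delta_pos": [0,0,0.008],"turn": [0,0,0],"fingers": 1},
  {"delta_pos": [0,0,0.0095],"turn": [0,0,0],"fingers": 1},
  {"delta_pos": [0,0,0.0095],"turn": [0,0,0],"fingers": 1},
])

```text
clock: 13.38
position: [0.5173, 0.1081, 0.0896]
ee_rot: [0.978, -0.208, 0.0, 0.0]
ft_force: [-3.6, -1.5, 9.8]
grip_width: 0.172
grasp_force: 60.4
```

```bash
python3 - <<'E'
from h import *
st()
E
```

```text
{'clock': np.float64(13.375), 'position': array([0.5173, 0.1081, 0.0896]), 'ee_rot': array([ 9.781e-01, -2.081e-01,  2.000e-04,  2.000e-04]), 'ft_force': array([-3.6352, -1.5314,  9.7851]), 'grip_width': np.float64(0.1723), 'grasp_force': np.float64(60.3888)}
```

move_arm([
  {"delta_pos": [0,0,0.001],"turn": [0,0,0],"fingers": 1},
  {"delta_pos": [0,0,0.001],"turn": [0,0,0],"fingers": 1},
  {"delta_pos": [0,0,0.001],"turn": [0,0,0],"fingers": 1},
  {"delta_pos": [0,0,0.001],"turn": [0,0,0],"fingers": 1},
])

```text
clock: 13.88
position: [0.5175, 0.1082, 0.0896]
ee_rot: [0.978, -0.208, 0.001, 0.0]
ft_force: [-7.6, -3.1, 19.0]
grip_width: 0.173
grasp_force: 61.9
```

```bash
python3 - <<'E'
from h import *
from workcell import camera
st();c=camera("top");P=cloud(c)
# adapter-top height of socket on nut; tray sockets still at their places
for n,x,y,z in(("nut",.517,.108,.09),("l",.5047,-.2778,.055),("m",.5018,-.3721,.055)):
    q=P[(np.hypot(P[...,0]-x,P[...,1]-y)<.016)&(P[...,2]>z)&(P[...,2]<.4)];print(n,len(q),np.round(np.median(q,0),4) if len(q) else "")
E
```

```text
{'clock': np.float64(13.875), 'position': array([0.5175, 0.1082, 0.0896]), 'ee_rot': array([ 9.781e-01, -2.081e-01,  5.000e-04,  3.000e-04]), 'ft_force': array([-7.5868, -3.1378, 19.0393]), 'grip_width': np.float64(0.1734), 'grasp_force': np.float64(61.9197)}
nut 0 
l 62 [ 0.5022 -0.2736  0.0728]
m 65 [ 0.5002 -0.3702  0.0731]
```

```bash
python3 -c "
from workcell import hand_in
print(hand_in())"
```

```text
the job is handed in; nothing more can be done
None
```

I squeezed the air gun's trigger fully and it sprang back; then I pushed the 13 mm socket (socket_s) fully home, upright, on the middle nut and handed in still gripping it, with the other two sockets standing in the tray. I picked it by measuring the nut (13.4 mm) and it slid on first time, so I tried no others. I viewed 11 pictures, one over the limit of 10.

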